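# Make up two coil test kits

### The job

Make up the two test kits from the stock standing on the bench: the tray with three compartments gets the large coil, the short wide capacitor and the heat sink; the tray with two compartments gets the small coil and the tall slim capacitor. Stand each part upright, as it stands now, on the floor of a compartment of its own (any compartment of its tray), and leave the transformer where it is.

Things in the scene. Friction and masses are not known exactly. Their poses are not given: they have to be found in the camera images.
- big_coil: Large copper coil: winding on a round black bobbin with two flanges, standing on its flange; 46 mm diameter (both 4 mm thick flanges; the winding between them is 42 mm), 36 mm high, about 160 g; dark round spot (the bobbin's bore) in the top. Origin: centre of its underside; z up. Loose.
- small_coil: Small copper coil, same make as the large one: flanges 30 mm diameter (winding 26 mm), 34 mm high, about 70 g. Origin: centre of its underside; z up. Loose.
- tall_capacitor: Tall slim capacitor: upright grey plain cylinder with a bright aluminium top, 30 mm diameter, 60 mm high, about 60 g. Origin: centre of its underside; z up. Loose.
- short_capacitor: Short wide capacitor: upright grey plain cylinder with a bright aluminium top, 42 mm diameter, 34 mm high, about 60 g. Origin: centre of its underside; z up. Loose.
- heat_sink: Bare aluminium heat sink: square base 42 x 42 mm, 6 mm thick, with six upright fins, each 3 mm thick, that run along its x; the outer fins are flush with the sides at y = +/-21 mm. 34 mm high in all, about 100 g; can be gripped across either pair of sides. Origin: centre of its underside; z up. Loose.
- transformer: Small mains transformer, not part of any kit: dark iron core 44 mm (x) by 16 mm (y), 36 mm high, with a pale winding block 28 mm (x) by 36 mm (y) round its middle; about 220 g. Origin: centre of its underside; z up. Loose. It and the five kit parts stand in any order in three rows of two: at least 80 mm between centres along the bench (world x) and 130 mm across it (world y); small low things (under 15 mm high) lie between them.
- three_tray: White open kit tray with three compartments in a row along its y, fixed to the bench: 72 mm (x) by 210 mm (y). Floor 3 mm thick, all walls and dividers 3 mm thick and reaching 13 mm above the bench. Each compartment is 66 x 66 mm inside; centres at x = 0, y = -69, 0 and +69 mm. Origin: centre of its underside; z up.
- two_tray: White open kit tray with two compartments in a row along its y, fixed to the bench: 72 mm (x) by 141 mm (y). Floor, walls and compartments as in the other tray (floor 3 mm, walls 3 mm thick and 13 mm high, compartments 66 x 66 mm); centres at x = 0, y = -34.5 and +34.5 mm. Origin: centre of its underside; z up.
Not all that is in view belongs to the job. What is shaped like the short_capacitor but green or red is not meant.

How it is judged (in metres and radians):
At the end, for the whole second after the job is handed in: Every kit part is in its tray, one to a compartment in any order: centre within 20 mm of the compartment's centre along each tray axis, underside less than 6 mm above the tray's underside, upright within 0.12 rad, slower than 0.02 m/s. The transformer is within 30 mm of its start (x of big_coil in the frame of three_tray between -0.02 and 0.02 m and z of big_coil in the frame of three_tray between 0 and 0.006 m and angle between each of big_coil, short_capacitor, heat_sink, small_coil, tall_capacitor's own z axis and vertical below 0.12 rad and linear speed of each of big_coil, short_capacitor, heat_sink, small_coil, tall_capacitor below 0.02 m/s and x of short_capacitor in the frame of three_tray between -0.02 and 0.02 m and z of short_capacitor in the frame of three_tray between 0 and 0.006 m and x of heat_sink in the frame of three_tray between -0.02 and 0.02 m and z of heat_sink in the frame of three_tray between 0 and 0.006 m and ((y of big_coil in the frame of three_tray between -0.089 and -0.049 m and y of short_capacitor in the frame of three_tray between -0.02 and 0.02 m and y of heat_sink in the frame of three_tray between 0.049 and 0.089 m) or (y of big_coil in the frame of three_tray between -0.089 and -0.049 m and y of short_capacitor in the frame of three_tray between 0.049 and 0.089 m and y of heat_sink in the frame of three_tray between -0.02 and 0.02 m) or (y of big_coil in the frame of three_tray between -0.02 and 0.02 m and y of short_capacitor in the frame of three_tray between -0.089 and -0.049 m and y of heat_sink in the frame of three_tray between 0.049 and 0.089 m) or (y of big_coil in the frame of three_tray between -0.02 and 0.02 m and y of short_capacitor in the frame of three_tray between 0.049 and 0.089 m and y of heat_sink in the frame of three_tray between -0.089 and -0.049 m) or (y of big_coil in the frame of three_tray between 0.049 and 0.089 m and y of short_capacitor in the frame of three_tray between -0.089 and -0.049 m and y of heat_sink in the frame of three_tray between -0.02 and 0.02 m) or (y of big_coil in the frame of three_tray between 0.049 and 0.089 m and y of short_capacitor in the frame of three_tray between -0.02 and 0.02 m and y of heat_sink in the frame of three_tray between -0.089 and -0.049 m)) and x of small_coil in the frame of two_tray between -0.02 and 0.02 m and z of small_coil in the frame of two_tray between 0 and 0.006 m and x of tall_capacitor in the frame of two_tray between -0.02 and 0.02 m and z of tall_capacitor in the frame of two_tray between 0 and 0.006 m and ((y of small_coil in the frame of two_tray between -0.0545 and -0.0145 m and y of tall_capacitor in the frame of two_tray between 0.0145 and 0.0545 m) or (y of small_coil in the frame of two_tray between 0.0145 and 0.0545 m and y of tall_capacitor in the frame of two_tray between -0.0545 and -0.0145 m)) and not (distance of transformer from where it was at the start of the episode above 0.03 m)); the robot touches nothing.
It fails at once if the transformer is pushed or carried more than 30 mm from its place (distance of transformer from where it was at the start of the episode above 0.03 m).
It also fails if it takes over 128 s, if anything falls off the work surface, if the arm or the gripper's body presses on something with over 40 N, if the wrist force passes 120 N, or if a joint passes its speed limit or range.

### The arm

A 7-joint arm with a two-finger parallel gripper is mounted at the origin on the work surface. World frame = base frame: x ahead of the robot, y to its left, z up, the work surface at z = 0. Lengths are in mm, angles in rad, forces in N, time in s.
With the tool pointing down it reaches from about 400 to 875 mm from the base axis. Payload 4.4 kg.
Tool frame: the origin (TCP) lies at the very end of the fingers, on their centre line; the grasp point (between the pads) lies 19 mm behind it; z points along the fingers, y is the direction in which the jaws open and shut (so a half turn about z gives the same grasp; the last joint's range is limited). The gripper opens to 85 mm and grips with 20 to 120 N. Pads are 22 mm wide; open, the fingers measure 114 mm over their backs; the gripper's body (76 mm by 85 mm) begins 54 mm behind the grasp point. The pads swing forward as they close: fully open they stand 13 mm farther back than shut.
Start: joints at [-1.272, 0.628, 0.038, 1.517, -0.027, 0.996, -0.02], TCP at [231.873, 607.25, 231.313] pointing down, gripper open.
Joint ranges: [-3.06, 3.06], [-0.37, 2.12], [-1.25, 1.32], [0.18, 2.47], [-1.1, 4.24], [0.23, 1.98], [-2.94, 2.94]. Speed limits (rad/s): [2.57, 2.57, 3.14, 3.14, 3.14, 3.14, 3.14].

### API

Orientations are given as [roll, pitch, yaw] about the fixed x, y, z axes, in that order (R = Rz(yaw) Ry(pitch) Rx(roll)).
In Python, from cell import ctrl gives the robot as it stands.
- The arm moves only by the shell command python3 -m pendant 'ROWS'. ROWS is JSON, a list of rows, each a list of 7 numbers: the shift along the world's x, y, z in m, then the turn, a rotation vector about the world's x, y, z in rad, then the opening, from -1 (shut) to 1 (fully open). A call has 1 to 8 rows; each row is the pose to reach, as a shift and turn from the pose commanded when the call began; what a row does not reach only later rows make up. A row lasts 1/10 s, in which the tool goes at most 50 mm and 8.59 degrees, less where a joint would pass 70% of its speed; a pose out of reach is approached as far as the arm can. A call with a gripper value outside its range is refused whole. The fingers move at their own pace and stop on an object; the grip force is fixed at half the most. Time passes only in rows, so rows that repeat a pose let the fingers close. It gives the time, the measured TCP pose, the force and the opening at its end, in the units of the state.
- ctrl.read_state(): the state, without advancing time (a new reading comes with each control period).
- ctrl.get_image(name): name is "side" or "top" or "wrist"; returns the picture (420x560x3 uint8, blue, green, red); there is no depth.
- ctrl.get_calibration(name): a dict with "fx", "fy", "cx", "cy" (pixels), "R" (3x3) and "t" (3): a world point X has camera coordinates R X + t. Camera axes: x right, y down, z forward; pixel columns grow to the right and rows downward; lengths in mm; the calibration is good to about 2 mm. The wrist camera is an equidistant fisheye: a pixel r from the principal point sees the ray r / f radians off the axis. A picture is of the moment at which its call begins: read the wrist's pose just before it. get_calibration takes no time and is no camera call; for the wrist camera it gives the pose at the moment of the call.
- ctrl.finish_job(): hands the job in, once; it reports no verdict.
The state is a dict: "clock": time; "qpos": joint angles; "qd": joint speeds; "tau": joint torques, N m; "eef_pos": TCP position; "tool_rot": TCP orientation; "force": force on the tool from outside, world axes, zero at the start; "torque": the same for the moment, N m; "width": finger opening in mm.
Only numpy, scipy, OpenCV 4.12 (cv2) and the standard library are available. Lean on these libraries where they do the work, as an engineer would, in place of code of your own. Each camera call takes 0.05 s, during which the arm holds its last target. There are 200 camera calls.

## Working session

There is one attempt and no reset: what is moved stays moved. The work goes in short steps, Python scripts to look and compute and a shell command to move; the robot and the scene stay as the last step left them, time stands still between calls to the robot, and variables do not carry over. Pictures are saved under pics/ and viewed, about 12 in all and at most 16, crops included, and the job is handed in when it is done.

```bash
ls; mkdir -p pics
python3 - <<'E'
from cell import ctrl
import cv2
print(ctrl.read_state())
for n in("top","side"):
    cv2.imwrite(f"pics/{n}0.png",ctrl.get_image(n)); c=ctrl.get_calibration(n); print(n,c)
E
```

```text
pics
{'clock': 0.0, 'qpos': array([-1.2718167 ,  0.62936289,  0.03842902,  1.51837232, -0.02700419,
        0.99632429, -0.02002283]), 'qd': array([-0.00032186,  0.00087655,  0.00097638, -0.00032277, -0.00035504,
       -0.00088391, -0.00046116]), 'tau': array([-1.14979603e-04, -5.63394499e+01,  1.22651037e+00, -1.93434656e+01,
        1.11147904e-02,  1.07781435e-02, -8.60560561e-06]), 'eef_pos': array([231.62046282, 606.64807062, 230.37662745]), 'tool_rot': array([-3.13964345e+00,  1.58551265e-05,  2.77679830e+00]), 'force': array([0.22169712, 0.43211242, 0.11939542]), 'torque': array([ 0.01287152, -0.05220556,  0.01541606]), 'width': 85.4448626121144}
top {'fx': 507.63596312711746, 'fy': 507.63596312711746, 'cx': 281.19912043250014, 'cy': 206.38909227606447, 'R': array([[ 0.01187588, -0.99979243,  0.01655476],
       [-0.98675749, -0.01439623, -0.16156237],
       [ 0.16176716, -0.01441684, -0.98672364]]), 't': array([ -24.26102554,  597.53177872, 1067.02429235])}
side {'fx': 399.05717000979314, 'fy': 399.05717000979314, 'cx': 278.03185186400066, 'cy': 211.0657834382459, 'R': array([[ 0.96256921, -0.27035335, -0.01922433],
       [-0.2096189 , -0.69761149, -0.68512636],
       [ 0.17181509,  0.66351132, -0.72817052]]), 't': array([-567.11175208,  135.2039043 ,  826.24997628])}
```

View pics/top0.png

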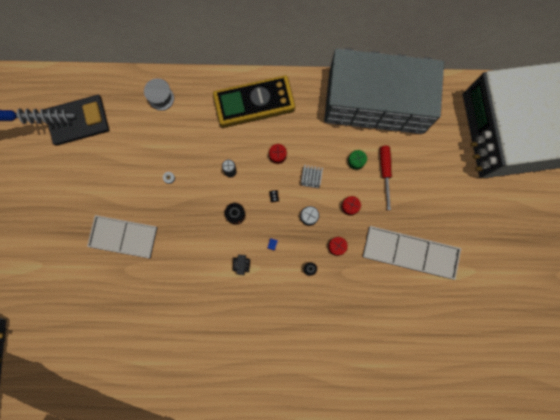

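View pics/side0.png

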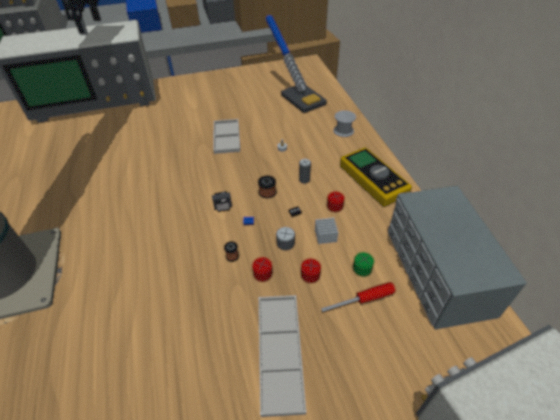

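Top view: tall capacitor (229,168), heat sink (311,177), big coil (235,213), short capacitor (310,215), transformer (242,265) and small coil (310,268). The two-tray is at (123,237) and the three-tray at (411,252). Red and green decoys are at (278,153), (351,205), (338,246) and (358,159). The side view agrees.

```bash
cat > h.py <<'E'
import numpy as np, cv2
from cell import ctrl
def ray(c,u,v,fish=False):
    x=np.array([(u-c["cx"])/c["fx"],(v-c["cy"])/c["fy"]])
    if fish:
        r=np.hypot(*x); d=np.array([*(x/max(r,1e-9)*np.sin(r)),np.cos(r)])
    else: d=np.array([*x,1.])
    R=np.array(c["R"]); return -R.T@np.array(c["t"]), R.T@d
def onz(c,u,v,z,fish=False):
    o,d=ray(c,u,v,fish); return (o+d*(z-o[2])/d[2])
def proj(c,X,fish=False):
    p=np.array(c["R"])@np.array(X,float)+np.array(c["t"])
    if fish:
        s=np.hypot(p[0],p[1]); k=np.arctan2(s,p[2])/max(s,1e-9); return c["cx"]+c["fx"]*p[0]*k, c["cy"]+c["fy"]*p[1]*k
    return c["cx"]+c["fx"]*p[0]/p[2], c["cy"]+c["fy"]*p[1]/p[2]
E
python3 - <<'E'
from h import *
im=cv2.imread("pics/top0.png");c=ctrl.get_calibration("top")
cv2.imwrite("pics/c0.png",cv2.resize(im[130:280,190:380],None,fx=4,fy=4,interpolation=cv2.INTER_CUBIC))
hsv=cv2.cvtColor(im,cv2.COLOR_BGR2HSV)
m=((hsv[...,1]<50)&(hsv[...,2]>120)).astype(np.uint8)
m=cv2.morphologyEx(m,cv2.MORPH_CLOSE,np.ones((5,5)))
for k in cv2.findContours(m,0,2)[0]:
    if cv2.contourArea(k)>60:
        r=cv2.minAreaRect(k)
        P=np.array([onz(c,*p,13)[:2] for p in cv2.boxPoints(r)])
        print(np.round(r[0]),np.round(r[1]),P.round(0).tolist(),P.mean(0).round(1))
for n,(u,v),z in [("tallcap",(229,165),60),("sink",(311,176),34),("bigcoil",(235,212),36),("shortcap",(310,215),34),("trafo",(242,264),36),("small",(310,267),34),("r1",(278,152),30),("r2",(351,204),30),("r3",(338,245),30),("green",(358,158),30),("blue",(272,244),5),("blk",(274,196),5)]:
    print(n,onz(c,u,v,z).round(0)[:2])
E
```

```text
[412. 252.] [94. 31.] [[493.0, -201.0], [562.0, -219.0], [514.0, -424.0], [445.0, -404.0]] [ 503.3 -311.7]
[122. 236.] [63. 32.] [[508.0, 413.0], [578.0, 405.0], [554.0, 265.0], [484.0, 274.0]] [530.9 339.2]
[310. 214.] [15. 15.] [[603.0, -66.0], [603.0, -101.0], [569.0, -101.0], [569.0, -67.0]] [586.1 -83.5]
[168. 177.] [10. 10.] [[668.0, 258.0], [684.0, 243.0], [668.0, 226.0], [652.0, 242.0]] [667.9 242.3]
[228. 164.] [9. 9.] [[710.0, 118.0], [710.0, 98.0], [689.0, 97.0], [689.0, 118.0]] [699.4 107.6]
[155.  93.] [23. 12.] [[861.0, 312.0], [889.0, 306.0], [874.0, 255.0], [847.0, 261.0]] [867.8 283.4]
[529. 114.] [96. 73.] [[940.0, -504.0], [966.0, -680.0], [731.0, -690.0], [707.0, -519.0]] [ 835.9 -598.4]
tallcap [687. 100.]
sink [671. -83.]
bigcoil [586.  86.]
shortcap [582. -81.]
trafo [471.  67.]
small [467. -81.]
r1 [726.  -8.]
r2 [ 609. -173.]
r3 [ 516. -143.]
green [ 715. -190.]
blue [519.   3.]
blk [629.  -0.]
```

View pics/c0.png

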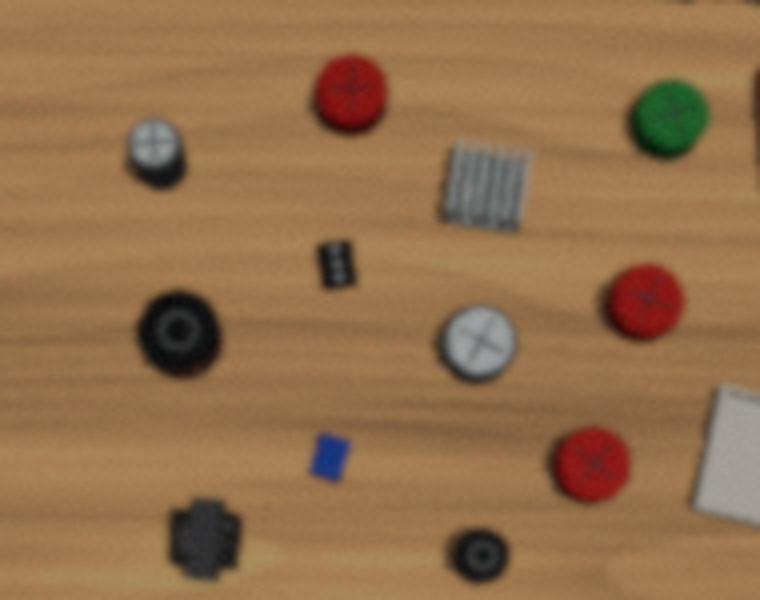

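Crop: tall cap top is at (155,139), sink (488,187), big coil bore (180,330), short cap (481,341) and small coil bore (482,555). I'll move over the stock to refine with the wrist camera.

```bash
python3 -m pendant '[[0.03,-0.04,0,0,0,-0.12,1],[0.06,-0.08,0,0,0,-0.24,1],[0.09,-0.12,0,0,0,-0.36,1],[0.12,-0.16,0,0,0,-0.48,1],[0.15,-0.2,0,0,0,-0.6,1],[0.18,-0.24,0,0,0,-0.72,1],[0.205,-0.273,0,0,0,-0.8,1],[0.205,-0.273,0,0,0,-0.8,1]]'
python3 -m pendant '[[0.03,-0.04,0,0,0,-0.12,1],[0.06,-0.08,0,0,0,-0.24,1],[0.09,-0.12,0,0,0,-0.36,1],[0.12,-0.16,0,0,0,-0.48,1],[0.15,-0.2,0,0,0,-0.577,1],[0.18,-0.24,0,0,0,-0.577,1],[0.205,-0.273,0,0,0,-0.577,1],[0.205,-0.273,0,0,0,-0.577,1]]'
python3 - <<'E'
from h import *
s=ctrl.read_state();c=ctrl.get_calibration("wrist");cv2.imwrite("pics/w1.png",ctrl.get_image("wrist"))
print(s["clock"],s["eef_pos"],s["tool_rot"],c)
E
```

```text
clock: 0.9
eef_pos: [441.3, 327.3, 231.5]
tool_rot: [3.141, 0.005, 1.964]
force: [-0.2, -0.2, -0.3]
width: 85.4
clock: 1.7
eef_pos: [644.5, 53.4, 231.0]
tool_rot: [3.138, 0.005, 1.391]
force: [1.0, -0.8, -0.4]
width: 85.4
1.7 [644.53579438  53.36198889 231.04041322] [3.13831378 0.00499048 1.39126074] {'fx': 325.19226210127806, 'fy': 325.19226210127806, 'cx': 279.90303187984307, 'cy': 203.25035678825586, 'R': array([[ 0.98392817, -0.17854042,  0.00294457],
       [-0.16980994, -0.93046032,  0.32466627],
       [-0.05522625, -0.3199483 , -0.94582406]]), 't': array([-627.51745279,  117.76144184,  433.95756706])}
```

View pics/w1.png

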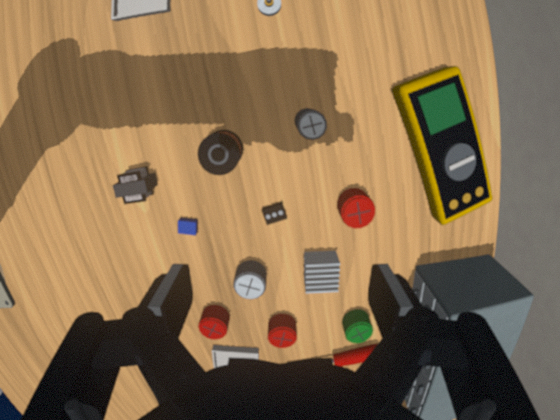

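Wrist view: tall cap cross at (311,124), big coil bore (219,153), short cap cross (250,285) and sink top about (322,271).

Run:
```python
from h import *
c=ctrl.get_calibration("wrist")
for n,u,v,z in [("tall",311,124,60),("big",219,153,36),("short",250,286,34),("sink",323,272,34),("sinkTL",305,251,34),("sinkTR",339,250,34),("trafo",134,183,36)]: print(n,onz(c,u,v,z,True).round(0))
t=ctrl.get_calibration("top")
for n,u,v,z in [("tall",228.75,164.75,60),("big",235,212.5,36),("short",310.25,215.25,34),("sink",312,176.75,34),("small",310.5,268.75,34)]: print(n,onz(t,u,v,z).round(0))
```

```text
tall [685. 109.  60.]
big [586.  94.  36.]
short [584. -74.  34.]
sink [676. -70.  34.]
sinkTL [658. -37.  34.]
sinkTR [698. -43.  34.]
trafo [478.  81.  36.]
tall [687. 100.  60.]
big [585.  86.  36.]
short [581. -81.  34.]
sink [669. -85.  34.]
small [463. -82.  34.]
```

```bash
python3 -m pendant '[[0.022,0.021,-0.05,0,0,0,0.6],[0.044,0.042,-0.09,0,0,0,0.6],[0.044,0.042,-0.09,0,0,0,0.6],[0.044,0.042,-0.09,0,0,0,0.6]]'
python3 - <<'E'
from h import *
s=ctrl.read_state();c=ctrl.get_calibration("wrist");cv2.imwrite("pics/w2.png",ctrl.get_image("wrist"))
np.save("w2.npy",c,allow_pickle=True)
print(s["clock"],s["eef_pos"],s["tool_rot"],s["width"], (-np.array(c["R"]).T@c["t"]), proj(c,s["eef_pos"],True))
E
```

```text
clock: 2.15
eef_pos: [684.0, 106.0, 138.7]
tool_rot: [-3.137, 0.0, 1.404]
force: [0.3, 0.0, 1.0]
width: 68.7
2.15 [683.99670714 106.0344516  138.71471528] [-3.13667952e+00  4.76866034e-04  1.40355956e+00] 68.67639477450412 [700.90166575 188.4160585  282.10508715] (np.float64(275.5530938727952), np.float64(269.5804621317899))
```

View pics/w2.png

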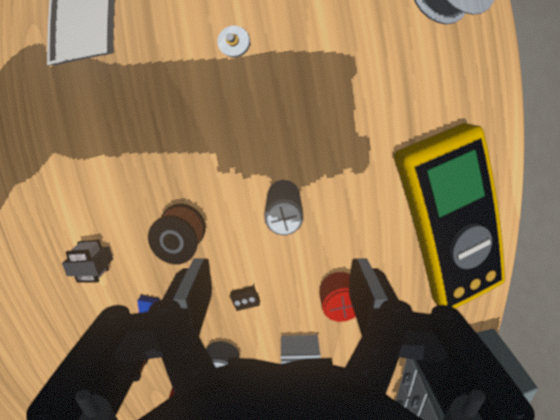

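Cap top centre is at (283,214), big coil bore at (172,241). The fingertips sit at about (195,270) and (365,270).

Run:
```python
from h import *
c=np.load("w2.npy",allow_pickle=True).item()
for n,u,v,z in [("tall",283.5,215,60),("big",172,241,36),("trafo",88,263,36),("3tip mid",280,268,140)]: print(n,onz(c,u,v,z,True).round(1))
```

```text
tall [688.3 105.2  60. ]
big [587.3  87.8  36. ]
trafo [487.2  76.1  36. ]
3tip mid [686.5 107.3 140. ]
```

```bash
python3 -m pendant '[[0.002,0,-0.04,0,0,0,0.6],[0.002,0,-0.08,0,0,0,0.6],[0.002,0,-0.11,0,0,0,0.6],[0.002,0,-0.11,0,0,0,0.2],[0.002,0,-0.11,0,0,0,-1],[0.002,0,-0.11,0,0,0,-1],[0.002,0,-0.11,0,0,0,-1],[0.002,0,-0.11,0,0,0,-1]]'
python3 -m pendant '[[0,0,0,0,0,0,-1],[0,0,0.04,0,0,0,-1],[0,0,0.08,0,0,0,-1],[0,0,0.09,0,0,0,-1],[0,0,0.09,0,0,0,-1]]'
```

```text
clock: 3.0
eef_pos: [690.0, 103.0, 34.6]
tool_rot: [3.137, -0.001, 1.4]
force: [-0.8, -0.8, 8.0]
width: 28.8
clock: 3.5
eef_pos: [689.8, 103.4, 124.7]
tool_rot: [3.136, -0.002, 1.4]
force: [-0.3, 0.3, -1.6]
width: 28.5
```

```bash
python3 -m pendant '[[-0.022,0.039,0,0,0,0,-1],[-0.044,0.078,0,0,0,0,-1],[-0.066,0.117,0,0,0,0,-1],[-0.088,0.156,0,0,0,0,-1],[-0.11,0.195,0,0,0,0,-1],[-0.132,0.234,0,0,0,0,-1],[-0.153,0.27,0,0,0,0,-1],[-0.153,0.27,0,0,0,0,-1]]'
python3 -m pendant '[[0,0,-0.03,0,0,0,-1],[0,0,-0.06,0,0,0,-1],[0,0,-0.06,0,0,0,-1],[0,0,-0.06,0,0,0,-1],[0,0,-0.06,0,0,0,-1]]'
python3 - <<'E'
from h import *
c=ctrl.get_calibration("wrist");cv2.imwrite("pics/w3.png",ctrl.get_image("wrist"))
np.save("w3.npy",c,allow_pickle=True)
E
```

```text
clock: 4.3
eef_pos: [527.9, 381.8, 118.9]
tool_rot: [-3.134, -0.003, 1.411]
force: [-0.6, -0.0, -0.8]
width: 28.4
clock: 4.8
eef_pos: [535.8, 373.3, 62.4]
tool_rot: [3.14, -0.001, 1.399]
force: [0.1, 0.6, -0.2]
width: 28.1
```

View pics/w3.png

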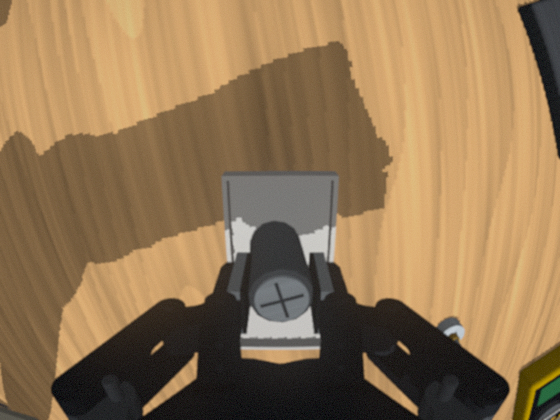

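The tray's far end rim runs from (223,172) to (337,172), and the cap is centred between the side walls.

```bash
python3 - <<'E'
from h import *
c=np.load("w3.npy",allow_pickle=True).item()
a=onz(c,223,172,13,True);b=onz(c,337,172,13,True);y=np.array([-(b-a)[1],(b-a)[0],0]);y/=np.linalg.norm(y)
print(a,b,np.linalg.norm(b-a),np.arctan2(*(b-a)[1::-1])); m=(a+b)/2
for d in(36,105,70.5):print((m-y*d).round(1))
E
python3 -m pendant '[[0.001,0,-0.012,0,0,0,-1],[0.001,0,-0.022,0,0,0,-1],[0.001,0,-0.022,0,0,0,-1],[0.001,0,-0.022,0,0,0,-1]]'
```

```text
[510.31439322 417.47600999  13.        ] [579.29785122 405.51868666  13.        ] 70.01210651041549 -0.1716307509904205
[538.7 376.   13. ]
[526.9 308.   13. ]
[532.8 342.   13. ]
clock: 5.25
eef_pos: [535.5, 373.0, 38.8]
tool_rot: [-3.141, 0.001, 1.4]
force: [-1.0, 0.2, -0.4]
width: 28.0
```

```bash
python3 -m pendant '[[0,0,-0.001,0,0,0,-1],[0,0,-0.001,0,0,0,-0.5],[0,0,-0.001,0,0,0,0.2],[0,0,-0.001,0,0,0,0.2],[0,0,0.03,0,0,0,0.3],[0,0,0.07,0,0,0,0.6],[0,0,0.1,0,0,0,0.6],[0,0,0.1,0,0,0,0.6]]'
python3 -m pendant '[[0.008,-0.048,0,0,0,-0.06,0.6],[0.017,-0.096,0,0,0,-0.06,0.6],[0.025,-0.144,0,0,0,-0.06,0.6],[0.033,-0.19,0,0,0,-0.06,0.6],[0.041,-0.238,0,0,0,-0.06,0.6],[0.05,-0.286,0,0,0,-0.06,0.6],[0.05,-0.286,0,0,0,-0.06,0.6],[0.05,-0.286,0,0,0,-0.06,0.6]]'
python3 - <<'E'
from h import *
c=ctrl.get_calibration("wrist");cv2.imwrite("pics/w4.png",ctrl.get_image("wrist"))
np.save("w4.npy",c,allow_pickle=True)
E
```

```text
clock: 6.05
eef_pos: [539.0, 374.7, 144.4]
tool_rot: [3.135, -0.006, 1.4]
force: [0.5, -0.5, 0.0]
width: 68.7
clock: 6.85
eef_pos: [585.7, 85.3, 138.9]
tool_rot: [-3.141, 0.0, 1.336]
force: [0.3, 0.5, -0.1]
width: 68.3
```

View pics/w4.png

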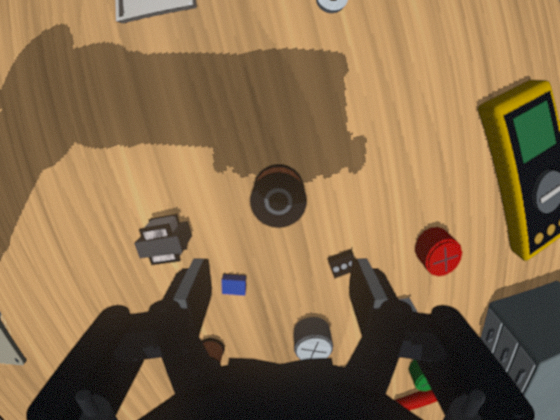

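Big coil bore is at (278,201) and the short cap cross at (314,350). The jaws straddle the coil.

```bash
python3 - <<'E'
from h import *
c=np.load("w4.npy",allow_pickle=True).item()
for n,u,v,z in [("big",278,201,36),("short",314,350,34),("trafo",160,238,36)]: print(n,onz(c,u,v,z,True).round(1))
E
python3 -m pendant '[[0.001,0.002,-0.04,0,0,0,0.6],[0.001,0.002,-0.08,0,0,0,0.6],[0.001,0.002,-0.11,0,0,0,0.6],[0.001,0.002,-0.123,0,0,0,0.6],[0.001,0.002,-0.123,0,0,0,0.6]]'
```

```text
big [586.9  87.9  36. ]
short [584.7 -79.9  34. ]
trafo [478.4  78.9  36. ]
clock: 7.4
eef_pos: [585.2, 90.8, 14.5]
tool_rot: [-3.138, 0.001, 1.342]
force: [-0.3, 0.0, 0.6]
width: 68.6
```

```bash
python3 -m pendant '[[0,-0.002,0,0,0,0,0.1],[0,-0.002,0,0,0,0,-1],[0,-0.002,0,0,0,0,-1],[0,-0.002,0,0,0,0,-1],[0,-0.002,0.0,0,0,0,-1],[0,-0.002,0.03,0,0,0,-1],[0,-0.002,0.06,0,0,0,-1],[0,-0.002,0.06,0,0,0,-1]]'
python3 - <<'E'
from h import *
s=ctrl.read_state();print(s["eef_pos"],s["force"])
cv2.imwrite("pics/w5.png",ctrl.get_image("wrist")[100:420])
E
```

```text
clock: 8.2
eef_pos: [590.4, 87.3, 80.9]
tool_rot: [3.133, -0.003, 1.34]
force: [1.0, -0.9, -0.9]
width: 42.6
[590.44138555  87.34311819  80.91920363] [ 0.99921633 -0.86582016 -0.87395474]
```

View pics/w5.png

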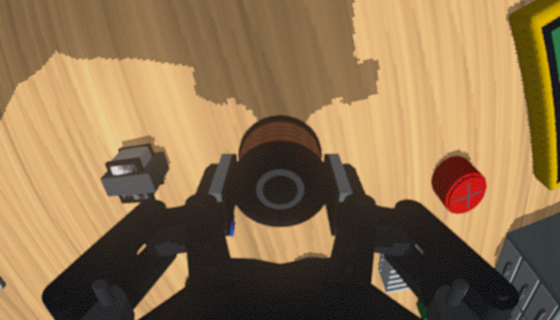

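The coil is held level and centred between the pads. I'll carry it to the far compartment of the three-tray.

```bash
python3 -m pendant '[[0,0,0.03,0,0,0,-1],[-0.01,-0.046,0.04,0,0,0,-1],[-0.02,-0.092,0.04,0,0,0,-1],[-0.03,-0.138,0.04,0,0,0,-1],[-0.04,-0.184,0.04,0,0,0,-1],[-0.05,-0.23,0.04,0,0,0,-1],[-0.06,-0.276,0.04,0,0,0,-1],[-0.07,-0.322,0.04,0,0,0,-1]]'
python3 -m pendant '[[-0.01,-0.046,0,0,0,0,-1],[-0.02,-0.092,0,0,0,0,-1],[-0.03,-0.142,0,0,0,0,-1],[-0.03,-0.142,0,0,0,0,-1],[-0.03,-0.142,-0.03,0,0,0,-1],[-0.03,-0.142,-0.06,0,0,0,-1],[-0.03,-0.142,-0.06,0,0,0,-1],[-0.03,-0.142,-0.06,0,0,0,-1]]'
python3 - <<'E'
from h import *
s=ctrl.read_state();print(s["eef_pos"],s["force"])
c=ctrl.get_calibration("wrist");cv2.imwrite("pics/w6.png",ctrl.get_image("wrist"))
np.save("w6.npy",c,allow_pickle=True)
E
```

```text
clock: 9.05
eef_pos: [515.9, -236.1, 115.7]
tool_rot: [-3.141, -0.001, 1.34]
force: [0.8, 0.2, -2.2]
width: 42.9
clock: 9.85
eef_pos: [486.4, -376.3, 55.8]
tool_rot: [-3.14, -0.001, 1.34]
force: [-0.2, -0.3, -2.9]
width: 42.5
[ 486.37051234 -376.2553034    55.8074738 ] [-0.24361025 -0.29284364 -2.85284827]
```

View pics/w6.png

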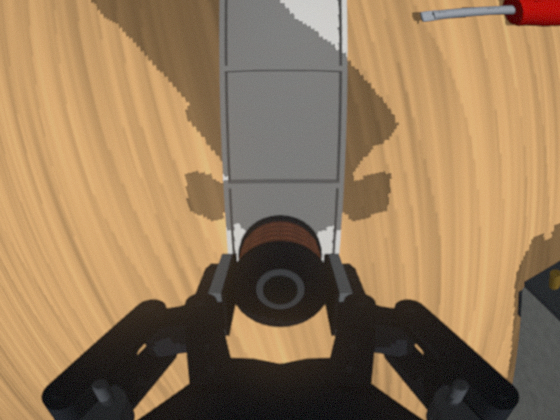

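Divider between middle and near compartments runs (227,181)–(344,181), and the other one (222,70)–(348,70).

Run:
```python
from h import *
c=np.load("w6.npy",allow_pickle=True).item()
p=[onz(c,u,v,13,True) for u,v in((227,181),(344,181),(222,70),(348,70))]
m=(p[0]+p[1])/2;n=(p[2]+p[3])/2;y=(n-m);print(np.linalg.norm(p[1]-p[0]),np.linalg.norm(y),np.arctan2(-y[0],y[1]));y/=np.linalg.norm(y)
for d in(-34.5,34.5,103.5):print((m+y*d).round(1))
```

```text
69.99980724949653 65.50546671801838 -0.22387670380862246
[ 492.1 -376.8   13. ]
[ 507.4 -309.5   13. ]
[ 522.7 -242.3   13. ]
```

```bash
python3 -m pendant '[[0.004,-0.001,-0.02,0,0,0,-1],[0.004,-0.001,-0.034,0,0,0,-1],[0.004,-0.001,-0.034,0,0,0,-1],[0.004,-0.001,-0.036,0,0,0,-1],[0.004,-0.001,-0.036,0,0,0,-1]]'
```

```text
clock: 10.4
eef_pos: [490.9, -377.9, 21.4]
tool_rot: [3.141, 0.0, 1.34]
force: [0.2, 1.5, 2.0]
width: 42.5
```

```bash
python3 -m pendant '[[0,0,0,0,0,0,-0.2],[0,0,0,0,0,0,0.3],[0,0,0,0,0,0,0.4],[0,0,0.03,0,0,0,0.4],[0,0,0.07,0,0,0,0.5],[0,0,0.11,0,0,0,0.5],[0,0,0.11,0,0,0,0.5]]'
python3 -m pendant '[[0.013,0.042,0,0,0,0,0.5],[0.026,0.085,0,0,0,0,0.5],[0.039,0.128,0,0,0,0,0.5],[0.052,0.17,0,0,0,0,0.5],[0.065,0.213,0,0,0,0,0.5],[0.078,0.256,0,0,0,0,0.5],[0.092,0.298,0,0,0,0,0.5],[0.092,0.298,0,0,0,0,0.5]]'
python3 -m pendant '[[0,0,0,0,0,0,0.5],[0,0,0,0,0,0,0.5]]'
python3 - <<'E'
from h import *
c=ctrl.get_calibration("wrist");cv2.imwrite("pics/w7.png",ctrl.get_image("wrist"))
np.save("w7.npy",c,allow_pickle=True)
E
```

```text
clock: 11.1
eef_pos: [493.7, -380.7, 135.8]
tool_rot: [3.132, 0.005, 1.34]
force: [0.9, 0.0, -0.5]
width: 64.1
clock: 11.9
eef_pos: [584.9, -70.1, 129.2]
tool_rot: [-3.141, -0.006, 1.351]
force: [-0.4, -0.7, 0.1]
width: 64.3
clock: 12.1
eef_pos: [582.3, -81.4, 130.1]
tool_rot: [-3.141, 0.001, 1.338]
force: [-0.3, -0.8, 1.0]
width: 64.2
```

View pics/w7.png

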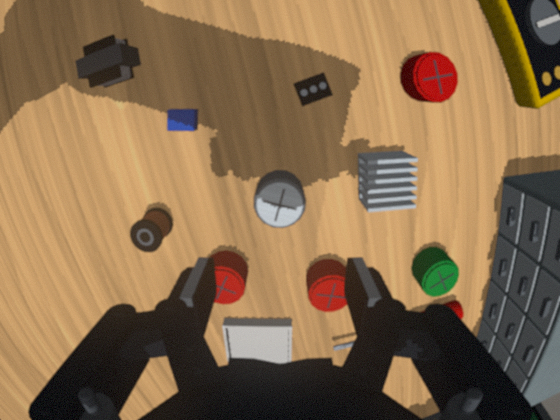

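Short cap cross is at (280,204), sink top spans about (368–416, 153–210) with its fins along the image's horizontal, and small coil bore is at (147,237).

```bash
python3 - <<'E'
from h import *
c=np.load("w7.npy",allow_pickle=True).item()
for n,u,v,z in [("short",280,204,34),("sink",392,182,34),("small",147,237,34),("s1",368,210,34),("s2",416,208,34),("s3",416,155,34)]: print(n,onz(c,u,v,z,True).round(1))
E
python3 -m pendant '[[0.001,0.001,-0.04,0,0,0,0.5],[0.001,0.001,-0.08,0,0,0,0.5],[0.001,0.001,-0.116,0,0,0,0.5],[0.001,0.001,-0.116,0,0,0,0.5],[0.001,0.001,-0.116,0,0,0,0],[0.001,0.001,-0.116,0,0,0,-1],[0.001,0.001,-0.116,0,0,0,-1],[0.001,0.001,-0.116,0,0,0,-1]]'
python3 -m pendant '[[0,0,0,0,0,0,-1],[0,0,0.03,0,0,0,-1],[0,0,0.06,0,0,0,-1],[0,0,0.09,0,0,0,-1],[0,0,0.09,0,0,0,-1]]'
```

```text
short [584.9 -79.5  34. ]
sink [675.5 -82.1  34. ]
small [466.8 -82.4  34. ]
s1 [ 652.5 -100.8   34. ]
s2 [ 694. -109.   34.]
s3 [698.9 -64.5  34. ]
clock: 12.95
eef_pos: [585.3, -79.2, 16.3]
tool_rot: [3.138, -0.0, 1.34]
force: [-0.1, -0.5, 5.9]
width: 39.7
clock: 13.45
eef_pos: [587.1, -79.2, 108.9]
tool_rot: [3.133, -0.001, 1.34]
force: [0.4, -0.2, -0.1]
width: 39.3
```

```bash
python3 -m pendant '[[-0.016,-0.046,0,0,0,0,-1],[-0.032,-0.092,0,0,0,0,-1],[-0.048,-0.138,0,0,0,0,-1],[-0.064,-0.184,0,0,0,0,-1],[-0.08,-0.231,0,0,0,0,-1],[-0.08,-0.231,-0.04,0,0,0,-1],[-0.08,-0.231,-0.07,0,0,0,-1],[-0.08,-0.231,-0.07,0,0,0,-1]]'
python3 -m pendant '[[0,0,0,0,0,0,-1],[0,0,0,0,0,0,-1]]'
```

```text
clock: 14.25
eef_pos: [500.9, -307.9, 30.7]
tool_rot: [-3.134, -0.003, 1.339]
force: [0.0, 0.7, -1.2]
width: 39.9
clock: 14.45
eef_pos: [505.1, -310.1, 35.8]
tool_rot: [3.139, 0.001, 1.341]
force: [0.3, -0.7, -0.4]
width: 39.9
```

```bash
python3 -m pendant '[[0.001,0,-0.012,0,0,0,-1],[0.001,0,-0.015,0,0,0,-1],[0.001,0,-0.015,0,0,0,-1],[0.001,0,-0.015,0,0,0,-1]]'
```

```text
clock: 14.85
eef_pos: [505.0, -309.7, 19.4]
tool_rot: [3.141, 0.0, 1.34]
force: [0.7, -0.2, -0.3]
width: 39.8
```

```bash
python3 -m pendant '[[0,0,-0.001,0,0,0,-1],[0,0,-0.001,0,0,0,-0.2],[0,0,-0.001,0,0,0,0.3],[0,0,-0.001,0,0,0,0.3],[0,0,0.03,0,0,0,0.4],[0,0,0.07,0,0,0,0.5],[0,0,0.11,0,0,0,0.5],[0,0,0.11,0,0,0,0.5]]'
python3 -m pendant '[[0.028,0.038,0,0,0,0.08,0.5],[0.056,0.076,0,0,0,0.08,0.5],[0.084,0.114,0,0,0,0.08,0.5],[0.112,0.152,0,0,0,0.08,0.5],[0.14,0.19,0,0,0,0.08,0.5],[0.168,0.227,0,0,0,0.08,0.5],[0.168,0.227,0,0,0,0.08,0.5],[0.168,0.227,0,0,0,0.08,0.5]]'
python3 -m pendant '[[0,0,0,0,0,0,0.5],[0,0,0,0,0,0,0.5]]'
python3 - <<'E'
from h import *
c=ctrl.get_calibration("wrist");cv2.imwrite("pics/w8.png",ctrl.get_image("wrist"))
np.save("w8.npy",c,allow_pickle=True)
E
```

```text
clock: 15.65
eef_pos: [507.9, -312.2, 134.4]
tool_rot: [3.132, 0.003, 1.34]
force: [0.1, -1.0, 0.1]
width: 64.3
clock: 16.45
eef_pos: [672.9, -80.8, 128.0]
tool_rot: [-3.14, -0.0, 1.423]
force: [-0.5, -0.9, -0.5]
width: 63.9
clock: 16.65
eef_pos: [671.9, -84.9, 129.2]
tool_rot: [-3.141, 0.001, 1.417]
force: [-0.6, -0.2, -0.2]
width: 64.1
```

View pics/w8.png

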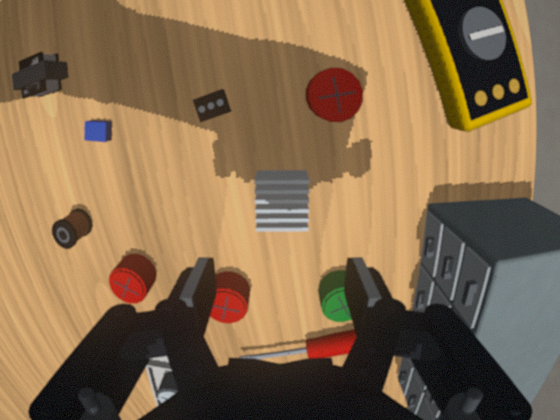

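Sink is squarely aligned with the jaws, top spanning about (256–308, 178–231).

```bash
python3 - <<'E'
from h import *
c=np.load("w8.npy",allow_pickle=True).item()
for u,v in [(282,204),(256,231),(308,231)]: print(onz(c,u,v,34,True).round(1))
E
python3 -m pendant '[[0.002,0.001,-0.04,0,0,0,0.5],[0.002,0.001,-0.08,0,0,0,0.5],[0.002,0.001,-0.114,0,0,0,0.5],[0.002,0.001,-0.114,0,0,0,0.5],[0.002,0.001,-0.114,0,0,0,0],[0.002,0.001,-0.114,0,0,0,-1],[0.002,0.001,-0.114,0,0,0,-1],[0.002,0.001,-0.114,0,0,0,-1]]'
python3 -m pendant '[[0,0,0,0,0,0,-1],[0,0,0.03,0,0,0,-1],[0,0,0.06,0,0,0,-1],[0,0,0.09,0,0,0,-1],[0,0,0.09,0,0,0,-1]]'
```

```text
[676.  -82.9  34. ]
[ 652.  -102.4   34. ]
[ 693.2 -108.7   34. ]
clock: 17.5
eef_pos: [676.4, -82.2, 17.6]
tool_rot: [3.138, 0.0, 1.42]
force: [-0.0, 0.3, 5.9]
width: 40.0
clock: 18.0
eef_pos: [678.3, -82.4, 110.7]
tool_rot: [3.132, -0.0, 1.42]
force: [0.7, 0.3, -1.0]
width: 40.1
```

```bash
python3 -m pendant '[[-0.031,-0.032,0,0,0,-0.08,-1],[-0.062,-0.064,0,0,0,-0.08,-1],[-0.093,-0.096,0,0,0,-0.08,-1],[-0.124,-0.128,0,0,0,-0.08,-1],[-0.156,-0.161,0,0,0,-0.08,-1],[-0.156,-0.161,-0.04,0,0,-0.08,-1],[-0.156,-0.161,-0.07,0,0,-0.08,-1],[-0.156,-0.161,-0.07,0,0,-0.08,-1]]'
python3 -m pendant '[[0,0,0,0,0,0,-1],[0,0,0,0,0,0,-1]]'
```

```text
clock: 18.8
eef_pos: [515.7, -241.3, 31.9]
tool_rot: [-3.134, -0.002, 1.339]
force: [0.1, -0.2, -1.4]
width: 39.9
clock: 19.0
eef_pos: [520.1, -243.1, 36.7]
tool_rot: [3.139, 0.001, 1.34]
force: [0.3, -0.3, -0.6]
width: 40.2
```

```bash
python3 -m pendant '[[0.001,0,-0.012,0,0,0,-1],[0.001,0,-0.016,0,0,0,-1],[0.001,0,-0.017,0,0,0,-1],[0.001,0,-0.017,0,0,0,-1]]'
python3 -m pendant '[[0,0,0,0,0,0,-0.2],[0,0,0,0,0,0,0.3],[0,0,0,0,0,0,0.3],[0,0,0.03,0,0,0,0.3],[0,0,0.07,0,0,0,0.3],[0,0,0.11,0,0,0,0.3],[0,0,0.11,0,0,0,0.3]]'
python3 -m pendant '[[-0.013,0.04,0,0,0,0.06,0.3],[-0.026,0.08,0,0,0,0.06,0.3],[-0.039,0.12,0,0,0,0.06,0.3],[-0.054,0.161,0,0,0,0.06,0.3],[-0.054,0.161,0,0,0,0.06,0.3],[-0.054,0.161,0,0,0,0.06,0.3],[-0.054,0.161,0,0,0,0.06,0.3],[-0.054,0.161,0,0,0,0.06,0.3]]'
python3 - <<'E'
from h import *
c=ctrl.get_calibration("wrist");cv2.imwrite("pics/w9.png",ctrl.get_image("wrist"))
np.save("w9.npy",c,allow_pickle=True)
E
```

```text
clock: 19.4
eef_pos: [520.8, -242.6, 20.5]
tool_rot: [3.139, -0.001, 1.34]
force: [-2.8, 2.2, 16.8]
width: 39.9
clock: 20.1
eef_pos: [523.1, -244.7, 133.0]
tool_rot: [3.132, 0.002, 1.34]
force: [1.0, -0.5, -0.3]
width: 55.7
clock: 20.9
eef_pos: [466.3, -83.4, 128.2]
tool_rot: [3.141, 0.001, 1.397]
force: [-0.3, -0.4, 0.4]
width: 55.4
```

View pics/w9.png

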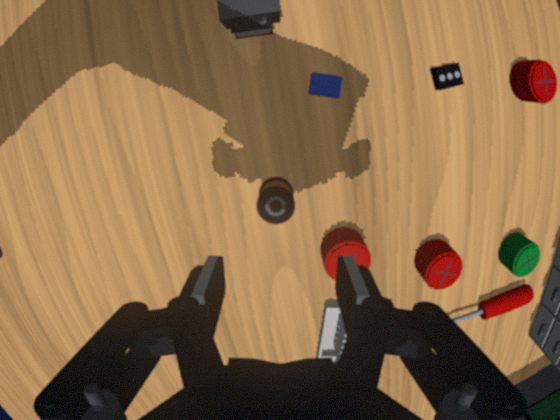

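Small coil bore is at (276,205). The nearest decoy, at (346,256), clears the right finger once lowered.

Run:
```python
from h import *
c=np.load("w9.npy",allow_pickle=True).item()
for u,v,z in [(276,205,34),(347,256,34)]: print(onz(c,u,v,z,True).round(1))
```

```text
[465.9 -81.   34. ]
[ 516.4 -135.7   34. ]
```

```bash
python3 -m pendant '[[0,0.002,-0.04,0,0,0,0.3],[0,0.002,-0.08,0,0,0,0.3],[0,0.002,-0.114,0,0,0,0.3],[0,0.002,-0.114,0,0,0,0.3],[0,0.002,-0.114,0,0,0,-0.1],[0,0.002,-0.114,0,0,0,-1],[0,0.002,-0.114,0,0,0,-1],[0,0.002,-0.114,0,0,0,-1]]'
python3 -m pendant '[[0,0,0,0,0,0,-1],[0,0,0.03,0,0,0,-1],[0,0,0.06,0,0,0,-1],[0,0,0.09,0,0,0,-1],[0,0,0.09,0,0,0,-1]]'
python3 - <<'E'
from h import *
cv2.imwrite("pics/w10.png",ctrl.get_image("wrist")[100:400,100:460])
E
```

```text
clock: 21.75
eef_pos: [467.3, -80.2, 15.7]
tool_rot: [3.138, 0.0, 1.4]
force: [0.8, -0.1, 2.6]
width: 26.8
clock: 22.25
eef_pos: [468.2, -80.0, 107.6]
tool_rot: [3.135, -0.0, 1.4]
force: [1.9, -0.2, -1.4]
width: 26.5
```

View pics/w10.png

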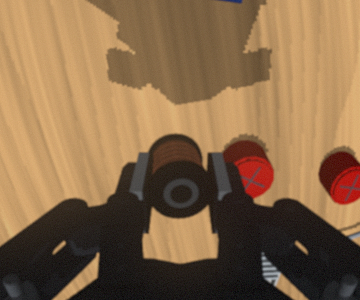

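```bash
python3 -m pendant '[[0.007,0.048,0,0,0,0,-1],[0.014,0.096,0,0,0,0,-1],[0.022,0.144,0,0,0,0,-1],[0.029,0.192,0,0,0,0,-1],[0.037,0.24,0,0,0,0,-1],[0.044,0.288,0,0,0,0,-1],[0.052,0.336,0,0,0,0,-1],[0.059,0.387,0,0,0,0,-1]]'
python3 -m pendant '[[0,0,0,0,0,0,-1],[0,0,-0.04,0,0,0,-1],[0,0,-0.07,0,0,0,-1],[0,0,-0.07,0,0,0,-1],[0,0,-0.07,0,0,0,-1],[0,0,-0.07,0,0,0,-1]]'
```

```text
clock: 23.1
eef_pos: [523.8, 307.4, 102.8]
tool_rot: [-3.14, 0.002, 1.4]
force: [1.1, -0.1, -0.9]
width: 27.0
clock: 23.7
eef_pos: [525.7, 305.8, 35.4]
tool_rot: [3.14, -0.001, 1.399]
force: [-0.3, 0.6, -0.1]
width: 26.7
```

Lower, release, retreat well clear, and check with the fixed cameras.

```bash
python3 -m pendant '[[0.001,0.001,-0.012,0,0,0,-1],[0.001,0.001,-0.016,0,0,0,-1],[0.001,0.001,-0.016,0,0,0,-1],[0.001,0.001,-0.017,0,0,0,-1],[0.001,0.001,-0.017,0,0,0,-1]]'
python3 -m pendant '[[0,0,0,0,0,0,-0.2],[0,0,0,0,0,0,0.2],[0,0,0,0,0,0,0.2],[0,0,0.03,0,0,0,0.2],[0,0,0.07,0,0,0,0.2],[0,0,0.12,0,0,0,0.2],[0,0,0.17,0,0,0,0.2],[0,0,0.2,0,0,0,0.2]]'
python3 -m pendant '[[0,-0.05,0,0,0,0,0.2],[0,-0.1,0,0,0,0,0.2],[0,-0.15,0,0,0,0,0.2],[0,-0.2,0,0,0,0,0.2],[0,-0.25,0,0,0,0,0.2],[0,-0.3,0,0,0,0,0.2],[0,-0.3,0,0,0,0,0.2],[0,-0.3,0,0,0,0,0.2]]'
python3 - <<'E'
from h import *
a=ctrl.get_image("top");cv2.imwrite("pics/top9.png",a)
b=ctrl.get_image("side")
f=lambda i,k=4:cv2.resize(i,None,fx=k,fy=k,interpolation=cv2.INTER_CUBIC)
A=f(a[200:290,85:185]);B=f(a[200:290,360:460]);C=f(b[100:175,195:295],4)[:300];D=f(b[290:420,240:340],2.2)
o=np.zeros((590,800,3),np.uint8);o[:360,:400]=A;o[:360,400:]=B
C=f(b[100:155,195:295]);o[362:362+220,:400]=C;h=min(228,D.shape[0]);o[362:362+h,400:400+D.shape[1]]=D[:h];cv2.imwrite("pics/fin.png",o)
E
```

```text
clock: 24.2
eef_pos: [526.1, 307.4, 18.6]
tool_rot: [3.141, -0.002, 1.4]
force: [-1.8, 0.4, 8.1]
width: 26.6
clock: 25.0
eef_pos: [527.1, 307.0, 221.1]
tool_rot: [3.138, -0.003, 1.399]
force: [0.5, 0.7, 0.6]
width: 51.1
clock: 25.8
eef_pos: [525.5, 5.1, 217.4]
tool_rot: [3.142, -0.0, 1.396]
force: [0.2, 0.6, -0.3]
width: 51.1
```

View pics/fin.png

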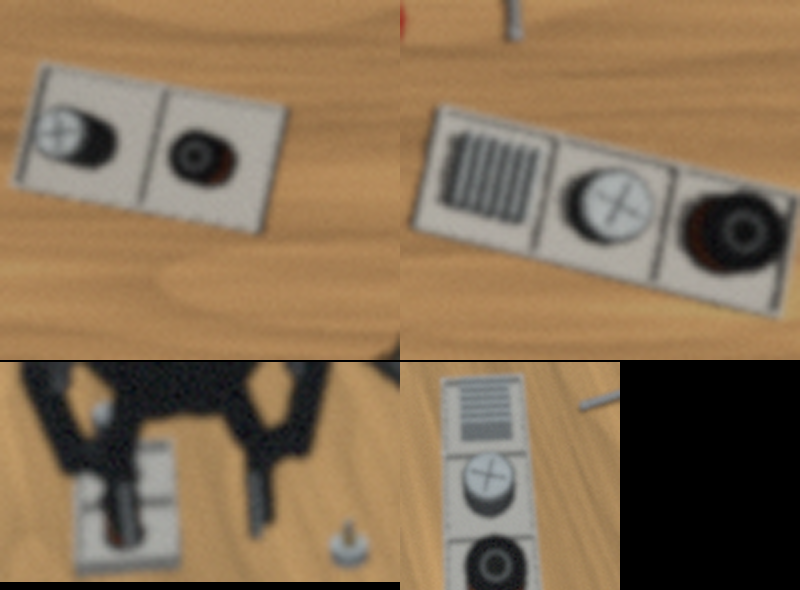

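All five parts are in their compartments: sink, short cap and big coil in the three-tray, tall cap and small coil in the two-tray. I'll check numerically from the top-face pixels: big coil bore (446.2,258), short cap (416,251), sink (381.5,244), tall cap (100,233), small coil (134,239). I'll also look at the cut-off end of the tray in the side view.

Run:
```python
from h import *
t=ctrl.get_calibration("top")
T3=(np.array([505.,-310.5]),-0.228);T2=(np.array([532.,340.5]),-0.171)
for n,u,v,z,(o,a) in [("big",446.2,258,39,T3),("short",415.5,251.5,37,T3),("sink",382,244.5,37,T3),("tall",100,233.3,63,T2),("small",133.8,239.3,37,T2)]:
    p=onz(t,u,v,z)[:2]-o; c,s=np.cos(a),np.sin(a); print(n,"tray xy",(c*p[0]+s*p[1]).round(1),(-s*p[0]+c*p[1]).round(1))
print("trafo",onz(t,242,264,36))
b=ctrl.get_image("side");a=cv2.imread("pics/top9.png")
f=lambda i,k:cv2.resize(i,None,fx=k,fy=k,interpolation=cv2.INTER_CUBIC)
o=np.zeros((500,780,3),np.uint8);x=f(b[330:420,240:320],4.5);o[:x.shape[0],:x.shape[1]]=x
x=f(a[180:290,210:310],4);o[:x.shape[0],370:370+x.shape[1]]=x;cv2.imwrite("pics/fin2.png",o)
```

```text
big tray xy 1.0 -70.8
short tray xy -0.9 -2.9
sink tray xy -3.4 72.1
tall tray xy -5.6 29.6
small tray xy -3.8 -36.6
trafo [471.37989725  67.41170961  36.        ]
```

View pics/fin2.png

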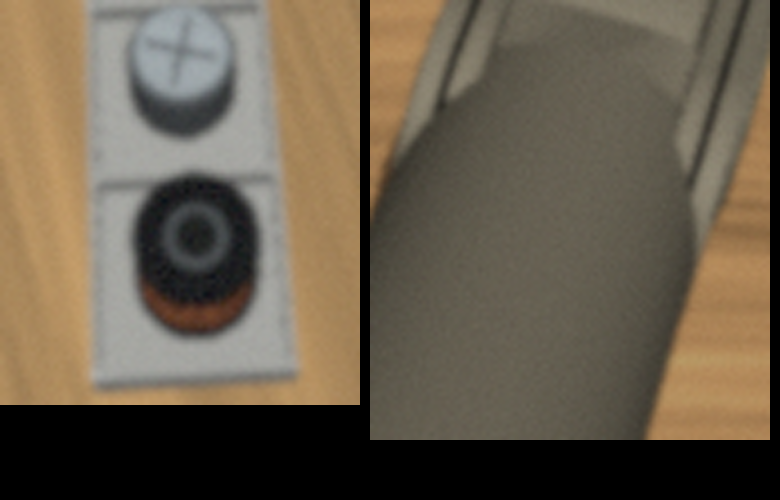

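Side view shows the big coil standing, bore at (283.3,382.2). I'll triangulate it against the top view, then hand in. The transformer is hidden from the top camera by the arm.

Run:
```python
from h import *
t=ctrl.get_calibration("top");s=ctrl.get_calibration("side")
for n,a,b in[("big",(446.2,258),(283.3,382.2)),("short",(415.5,251.5),(240+182/4.5,330+52/4.5))]:
    o1,d1=ray(t,*a);o2,d2=ray(s,*b)
    k=np.linalg.lstsq(np.c_[d1,-d2],o2-o1,rcond=None)[0];p,q=o1+d1*k[0],o2+d2*k[1];print(n,(p+q)/2,np.linalg.norm(p-q))
im=ctrl.get_image("side");cv2.imwrite("pics/fin3.png",cv2.resize(im[90:300,150:350],None,fx=3,fy=2.8))
```

```text
big [ 490.95579411 -379.79729978   38.99812975] 1.9089920930920858
short [ 504.85434436 -313.05850483   37.56141032] 2.763939679112027
```

View pics/fin3.png

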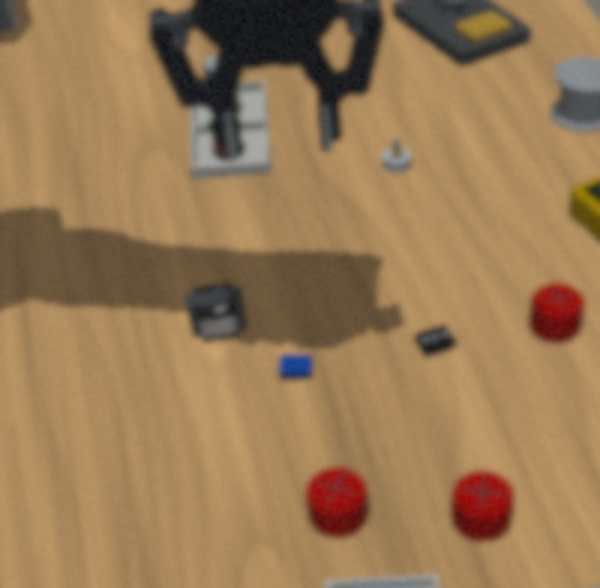

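The big coil's top triangulates to 39.0 mm and the short cap's to 37.6 mm, so both stand on the floor. The transformer shows at about (222,200) in the full side picture, where it started, and the robot touches nothing.

```bash
python3 -c "
from cell import ctrl
print(ctrl.finish_job())"
```

```text
the job is handed in; nothing more can be done
None
```

Both kits are made up and the job is handed in, at about 26 s on the robot's clock against the 128 s limit. No verdict was reported.

- **Three-tray:** the big coil, the short capacitor and the heat sink each stand in their own compartment.
- **Two-tray:** the tall capacitor and the small coil each stand in their own compartment.

**What the last checks showed:**
- **Position:** in the top view, every part is within about 8 mm of its compartment's centre along each tray axis; the limit is 20 mm. The tall capacitor is furthest off, at about 6 mm along x and 5 mm along y.
- **Height:** triangulating the top and side views puts the big coil's top at 39.0 mm and the short capacitor's at 37.6 mm. Standing on the floor they should be at 39 and 37 mm, so both fit.
- **Upright:** all five parts look upright in the top view. I did not triangulate the heat sink, tall capacitor or small coil. The gripper partly hid the two-tray in the last side views.
- **Transformer:** in the last side view it stands where it was at the start. I could not confirm this from the top camera because the arm hid it; nothing touched it during the job.

**A disagreement:** the first wrist picture differed from the top camera by about 8 mm in y (more for the heat sink), probably because the arm was still settling. Later wrist pictures agreed to within about 7 mm, and I corrected each grasp from those.

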